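# Empty a cup of air fittings into the tray and present the cup

### The job

Pick up the small cream parts cup without spilling it, tip it over the shallow steel tray that stands clear at the front of the bench so that all three air fittings drop out into the tray, then turn the cup upright again. Finish still holding the empty cup in the gripper, level and still in the air, its base at least 12 cm above the bench and nothing else carrying it; do not put it down. Leave the tray where it stands and do not disturb the other things.

Things in the scene. Friction and masses are not known exactly. Their poses are not given: they have to be found in the camera images.
- parts_cup: Cream plastic cup, open top, round, tapered: outside diameter 56 mm at the foot, 63 at mid-height, 69 at the rim; 53 mm tall, wall about 2, floor 2 mm, about 30 g. Stands on the bench with the three fittings in it. Can be gripped round the outside across its diameter, from any side, tilted too. Tipped about 115 degrees or more it empties. Origin: centre of its underside; z along its axis, out of the mouth.
- cup_mouth (a point): Centre of the cup's mouth, at rim height, 53 mm above the cup's origin along its axis.  The cup is light and tapered: held loosely (under about 20 N) it may swing round between the fingers when tipped; 25 N or more holds it fast.
- steel_tray: Shallow sheet-steel tray, 160 x 220 mm, long side along its y (its outline is turned 5 degrees clockwise in its own frame), 18 mm high, floor and upright edges 2 mm thick, 0.4 kg, loose. It stands at the front of the bench, left or right of the middle; the cup is on the other side. (A like tray far back beside the machine is not it.) Origin: centre of its underside, z up.
- fitting_0: Push-in air fitting, 30 mm long, at most 16 mm thick (brass hexagon foot, black sleeve, blue collar), about 10 g. Starts standing in the cup, its top 32 mm above the underside of the cup, below the rim. Origin: centre of its foot end; z points along it to the blue collar.
- fitting_1: Push-in air fitting, 30 mm long, at most 16 mm thick (brass hexagon foot, black sleeve, blue collar), about 10 g. Starts standing in the cup, its top 32 mm above the underside of the cup, below the rim. Origin: centre of its foot end; z points along it to the blue collar.
- fitting_2: Push-in air fitting, 30 mm long, at most 16 mm thick (brass hexagon foot, black sleeve, blue collar), about 10 g. Starts standing in the cup, its top 32 mm above the underside of the cup, below the rim. Origin: centre of its foot end; z points along it to the blue collar.
- oil_bottle: White oil bottle with a red cap, 52 mm across, 142 mm tall, at the back of the bench. Bystander. Origin: centre of its underside, z up.
- threadlock_bottle: Small red bottle with a black nozzle, 33 mm across, 97 mm tall, at the front left. Bystander. Origin: centre of its underside, z up.
- tape_roll: Roll of yellow tape lying flat, 96 mm across, 19 mm high, at the back right. Bystander. Origin: centre of its underside, z up.
Things that resemble listed ones, but are neither listed nor needed, are in the scene too. Several things look just like the parts_cup: the one meant starts farthest from the robot's base.

How it is judged (in metres and radians):
On the way, in this order (a step that is already met when the one before it is completed fails the run):
1. the cup is lifted clear of the bench, upright, with all three fittings still in it (height (world z) of parts_cup above 0.04 m and angle between parts_cup's own z axis and vertical below 0.6 rad and distance between each of fitting_0, fitting_1, fitting_2 and parts_cup below 0.05 m and contact force between parts_cup and the fingers above 0.3 N), for 0.1 s.
2. the held cup is tipped over the tray (angle between parts_cup's own z axis and vertical above 1.1 rad and height (world z) of parts_cup above 0.03 m and horizontal distance between parts_cup and steel_tray below 0.2 m and contact force between parts_cup and the fingers above 0.3 N), for 0.05 s.
3. all three fittings lie in the tray (x of fitting_0 in the frame of steel_tray between -0.085 and 0.085 m and y of fitting_0 in the frame of steel_tray between -0.112 and 0.112 m and z of fitting_0 in the frame of steel_tray between -0.005 and 0.035 m and x of fitting_1 in the frame of steel_tray between -0.085 and 0.085 m and y of fitting_1 in the frame of steel_tray between -0.112 and 0.112 m and z of fitting_1 in the frame of steel_tray between -0.005 and 0.035 m and x of fitting_2 in the frame of steel_tray between -0.085 and 0.085 m and y of fitting_2 in the frame of steel_tray between -0.112 and 0.112 m and z of fitting_2 in the frame of steel_tray between -0.005 and 0.035 m), for 0.1 s.
At the end, for the whole second after the job is handed in: The gripper still holds the cup, its underside more than 10 cm above the bench, within 10 degrees of upright and at rest (under 3 cm/s and 0.2 rad/s), touching nothing but the fingers; all three fittings lie at rest inside the outline of the steel tray, at its floor (all of step 3 and height (world z) of parts_cup above 0.1 m and angle between parts_cup's own z axis and vertical below 0.17 rad and linear speed of parts_cup below 0.03 m/s and angular speed of parts_cup below 0.2 rad/s and contact force between parts_cup and the fingers above 0.5 N and contact force between parts_cup and steel_tray below 0.05 N and linear speed of each of fitting_0, fitting_1, fitting_2 below 0.05 m/s); the arm keeps its last pose, push and grip.
It fails at once if the tray is shoved more than 5 cm (distance of steel_tray from where it was at the start of the episode above 0.05 m).
It fails at once if a bottle or the tape roll is moved more than 3 cm (distance of any of oil_bottle, threadlock_bottle, tape_roll from where it was at the start of the episode above 0.03 m).
It also fails if it takes over 53 s, if anything falls off the work surface, if the arm or the gripper's body presses on something with over 40 N, if the wrist force passes 120 N, or if a joint passes its speed limit or range.

### The arm

A 6-joint arm with a two-finger parallel gripper is mounted at the origin on a cart in front of the work surface, level with it; the furniture and walls round the work are solid. World frame = base frame: x ahead of the robot, y to its left, z up, the work surface at z = 0. Lengths are in m, angles in degrees, forces in N, time in s.
With the tool pointing down it reaches from about 0.35 to 0.875 m from the base axis. Payload 4.2 kg.
Tool frame: the origin (TCP) lies midway between the tips of the shut fingers; the grasp point (between the pads) lies 19 mm behind it; y points along the fingers, z is the direction in which the jaws open and shut, and the axes are right-handed (so a half turn about y gives the same grasp; the last joint's range is limited). The gripper opens to 87 mm and grips with 3 to 60 N. Pads are 19 mm wide; open, the fingers measure 117 mm over their backs; the gripper's body (75 mm by 190 mm) begins 51 mm behind the grasp point.
Start: joints at [-53.365, 22.042, 0.453, 0, -68.411, -14.817], TCP at [0.232, -0.58, 0.223] pointing down, gripper open.
Joint ranges: [-179.83, 179.83], [-69.29, 118.12], [-61.27, 80.66], [-181.25, 117.63], [-171.15, -9.14], [-177.46, 177.46]. Speed limits (degrees/s): [159.86, 159.86, 180, 180, 180, 180].

### API

Orientations are given as [roll, pitch, yaw] about the fixed x, y, z axes, in that order (R = Rz(yaw) Ry(pitch) Rx(roll)).
In Python, from workcell import env gives the robot as it stands. The module is installed in compiled form; this text tells all that it offers. Calls block until the motion is done:
- env.goto(position, orientation): joint-space move of the TCP to a pose.
- env.move_straight(position, rotation=None, rate=0.15, force_limit=None): straight line of the TCP; rotation=None keeps the orientation; rate is the mean speed in m/s. With force_limit (N) it stops when the force on the tool has changed by that much, and returns True; else False.
- env.set_joints(angles): joint-space move.
- env.gripper_to(opening, grasp_force=None): opening from 0.0 (shut) to 1.0 (fully open); grasp_force is the grip in N (None keeps the last); returns when the fingers have stopped.
- env.dwell(seconds).
- env.inverse_kinematics(position, orientation): joint angles nearest the present ones, or None.
- env.read_state(): the state.
- env.grab_frame(name): name is "scene" or "top" or "wrist"; returns a dict with "image" (400x640x3 uint8, blue, green, red), "fx", "fy", "cx", "cy" (pixels), "D" ([k1, k2, p1, p2, k3] as OpenCV has them; the pictures are not rectified), "position" and "orientation" of the camera in the world. Camera axes: x right, y up, looking along -z (the intrinsics and any distortion apply to the point x, -y, -z); pixel columns grow to the right and rows downward; lengths in m; the calibration is good to about 2 mm. A picture is of the moment at which its call begins. There is no depth.
A pose or a line that the arm cannot do raises env.Unreachable and nothing moves.
- env.close_job(): hands the job in, once; it reports no verdict.
Trained networks look in a picture, given as the dict that the camera call returned (one of the last four; its "shot" number tells which), for a name from the list of things; names that differ only in an ending like _2 or _b are one class to them, and where a whole thing is asked for, a point or a joint stands for the part that bears it (a point fixed in the world has none). Each returns a list of dicts, best first, with "score" (0 to 1); they miss things now and then, are a little off and sometimes report something else, mostly with a low value. They report only what shows in the picture. A call takes as long as a camera call. They do not tell look-alikes from the thing itself.
- env.search_frame(picture, thing): "xyz" ([x, y, z] in m, in world coordinates, good to about 4 mm: the middle of the surface that is visible of it).
- env.trace(picture, thing): "mask" (400x640 bool, what is visible of it).
The state is a dict: "clock": time; "joint_positions": joint angles; "qvel": joint speeds; "joint_torque": joint torques, N m; "position": TCP position; "tool_rot": TCP orientation; "force": force on the tool from outside, world axes, zero at the start; "wrist_torque": the same for the moment, N m; "opening": opening from 0.0 (shut) to 1.0 (fully open).
Only numpy, scipy, OpenCV 4.12 (cv2) and the standard library are available. Lean on these libraries where they do the work, as an engineer would, in place of code of your own. Each camera call takes 0.05 s, during which the arm holds its last target.

## Working session

There is one attempt and no reset: what is moved stays moved. The work goes in short steps, each a Python script; the robot and the scene stay as the last script left them, time stands still between calls to the robot, and variables do not carry over. Pictures are saved under pics/ and viewed, and the job is handed in when it is done.

```bash
mkdir -p pics; python3 - <<'E'
from workcell import env
import cv2
s=env.read_state(); print({k:s[k] for k in("clock","position","tool_rot","opening")})
for n in("scene","top"):
    f=env.grab_frame(n); cv2.imwrite(f"pics/{n}0.png",f["image"])
    print(n,f["position"],f["orientation"],f["fx"],f["D"])
    for t in("parts_cup","steel_tray","fitting_0","threadlock_bottle","oil_bottle","tape_roll"):
        for r in env.search_frame(f,t): print(t,[round(v,3) for v in r["xyz"]],round(r["score"],2))
print(env.read_state()["clock"])
E
```

```text
{'clock': 0.0, 'position': array([ 0.23208614, -0.57965582,  0.22147653]), 'tool_rot': array([-8.98754135e+01,  4.13312264e-03,  2.18080357e+01]), 'opening': 0.9994911134053577}
scene [0.05714246 0.87818463 1.13243506] [ 4.10849965e+01 -2.76279652e-03 -1.44221098e+02] 513.8575625915036 [-0.12901801  0.          0.          0.          0.        ]
parts_cup [0.423, 0.206, 0.028] 0.87
parts_cup [0.563, 0.189, 0.033] 0.83
parts_cup [0.452, 0.108, 0.026] 0.8
steel_tray [0.476, -0.178, 0.004] 0.65
steel_tray [0.383, 0.417, 0.062] 0.2
threadlock_bottle [0.384, 0.418, 0.058] 0.88
oil_bottle [0.76, -0.015, 0.074] 0.57
tape_roll [0.776, -0.154, 0.021] 0.56
top [0.2757696  0.10607759 1.46891525] [ 1.32273067e+01  6.45198061e-02 -8.76769841e+01] 506.34538612311667 [-0.09892811  0.          0.          0.          0.        ]
parts_cup [0.452, 0.12, 0.001] 0.85
parts_cup [0.426, 0.223, 0.004] 0.73
parts_cup [0.571, 0.193, 0.018] 0.71
steel_tray [0.468, -0.181, 0.004] 0.84
steel_tray [0.788, -0.151, 0.016] 0.5
threadlock_bottle [0.386, 0.403, 0.07] 0.6
oil_bottle [0.757, -0.025, 0.097] 0.91
tape_roll [0.785, -0.153, 0.015] 0.8
0.7
```

View pics/scene0.png

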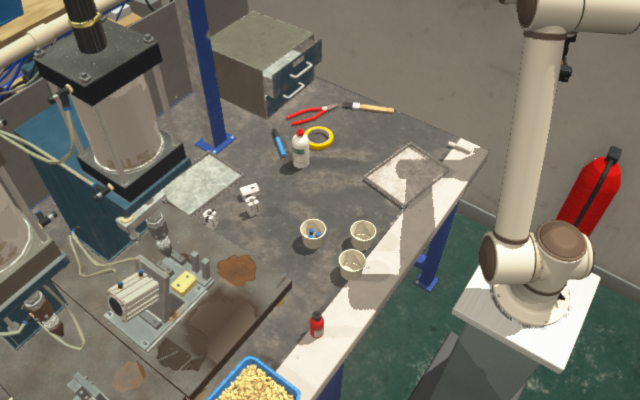

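View pics/top0.png

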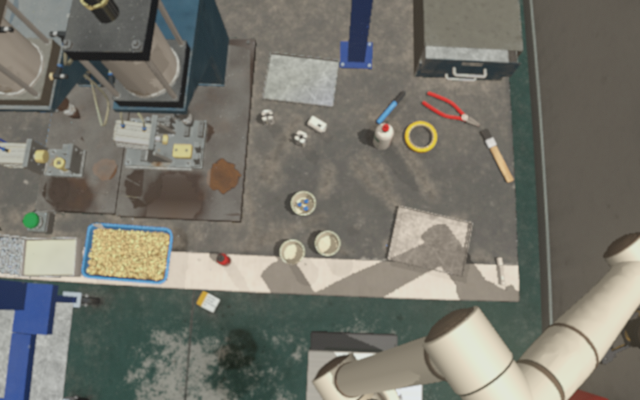

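The target cup holds the blue-collared fittings, at (313,234) in the scene view and (303,203) in the top view. The two empty cups nearer the robot, at scene (362,235) and (351,264), are look-alikes. The tray is at scene (405,175). Next I'll refine the positions by fitting models to the masks.

```bash
cat > h.py <<'E'
import numpy as np, cv2
from scipy.spatial.transform import Rotation as R
from scipy.optimize import minimize, least_squares
def Rm(o): return R.from_euler('xyz',o,degrees=True).as_matrix()
def proj(f,P):
    P=np.asarray(P,float); M=Rm(f["orientation"]); C=(P-f["position"])@M
    C=C*[1,-1,-1]; K=np.array([[f["fx"],0,f["cx"]],[0,f["fy"],f["cy"]],[0,0,1.]])
    return cv2.projectPoints(C.reshape(-1,1,3),np.zeros(3),np.zeros(3),K,np.array(f["D"]))[0].reshape(-1,2)
def ray(f,uv):
    K=np.array([[f["fx"],0,f["cx"]],[0,f["fy"],f["cy"]],[0,0,1.]])
    n=cv2.undistortPoints(np.array(uv,float).reshape(-1,1,2),K,np.array(f["D"])).reshape(-1,2)
    d=np.c_[n[:,0],-n[:,1],-np.ones(len(n))]
    return d@Rm(f["orientation"]).T
def onplane(f,uv,z):
    d=ray(f,uv); p=np.array(f["position"]); return p+d*((z-p[2])/d[:,2])[:,None]
def cup_pts(x,y):
    a=np.linspace(0,2*np.pi,48,endpoint=False); c=np.c_[np.cos(a),np.sin(a)]
    return np.vstack([np.c_[c*r,np.full(48,z)] for r,z in((.028,0),(.0345,.053))])+[x,y,0]
E
python3 - <<'E'
from workcell import env
from h import *
obs=[];tr=[]
for n in("scene","top"):
    f=env.grab_frame(n)
    for r in env.trace(f,"parts_cup"):
        m=r["mask"]; v,u=np.nonzero(m); print(n,"cup",round(r["score"],2),u.mean().round(1),v.mean().round(1),m.sum(),[u.min(),u.max(),v.min(),v.max()])
        obs.append((n,f,m,r["score"]))
    for r in env.trace(f,"steel_tray"):
        m=r["mask"]; v,u=np.nonzero(m); print(n,"tray",round(r["score"],2),u.mean().round(1),v.mean().round(1),m.sum())
        w=onplane(f,np.c_[u,v],0.01)[:,:2]
        box=cv2.minAreaRect((w*1000).astype(np.float32)); print(box)
def cost(p,ms):
    c=0
    for f,m in ms:
        h=cv2.convexHull((proj(f,cup_pts(*p))*16).round().astype(np.int32))
        k=np.zeros((6400,10240),np.uint8) if 0 else None
        v,u=np.nonzero(m); x0,y0=u.min()-15,v.min()-15; S=8
        W,H=u.max()-x0+16,v.max()-y0+16
        hh=((h.reshape(-1,2)/16+.5-[x0,y0])*S).round().astype(np.int32)
        k=np.zeros((H*S,W*S),np.uint8); cv2.fillPoly(k,[hh],1)
        mm=np.kron(m[y0:y0+H,x0:x0+W].astype(np.uint8),np.ones((S,S),np.uint8))
        c+=1-(k&mm).sum()/(k|mm).sum()
    return c
for g in((.565,.19),(.43,.215),(.452,.113)):
    ms=[]
    for n in("scene","top"):
        c=[o for o in obs if o[0]==n and np.hypot(*(np.array(np.nonzero(o[2])).mean(1)[::-1]-proj(o[1],[[*g,.027]])[0]))<18]
        if c: ms.append((c[0][1],c[0][2]))
    s0=np.array([[g[0],g[1]],[g[0]+.008,g[1]],[g[0],g[1]+.008]])
    for sub in [ms]+[[m] for m in ms]:
        r=minimize(cost,g,args=(sub,),method="Nelder-Mead",options=dict(initial_simplex=s0,xatol=1e-4,fatol=1e-5)); print(g,len(sub),r.x.round(4),r.fun.round(3))
E
```

```text
scene cup 0.85 362.6 234.4 584 [np.int64(351), np.int64(375), np.int64(220), np.int64(249)]
scene cup 0.61 312.6 232.6 528 [np.int64(300), np.int64(325), np.int64(219), np.int64(248)]
scene cup 0.59 351.2 263.9 674 [np.int64(339), np.int64(364), np.int64(248), np.int64(280)]
scene tray 0.55 406.3 174.1 3037
((474.953125, -178.97576904296875), (238.72889709472656, 175.30230712890625), 80.24312591552734)
top cup 0.9 327.2 243.0 482 [np.int64(315), np.int64(339), np.int64(231), np.int64(255)]
top cup 0.57 291.6 251.7 462 [np.int64(280), np.int64(303), np.int64(240), np.int64(263)]
top cup 0.55 303.1 203.0 357 [np.int64(292), np.int64(314), np.int64(192), np.int64(215)]
top tray 0.7 430.1 240.8 4191
((471.89892578125, -182.82965087890625), (223.88482666015625, 163.3754119873047), 78.33419036865234)
(0.565, 0.19) 2 [0.5615 0.1915] 0.434
(0.565, 0.19) 1 [0.5615 0.1929] 0.161
(0.565, 0.19) 1 [0.5608 0.1899] 0.241
(0.43, 0.215) 2 [0.4208 0.2158] 0.115
(0.43, 0.215) 1 [0.4205 0.2175] 0.043
(0.43, 0.215) 1 [0.4201 0.2149] 0.049
(0.452, 0.113) 2 [0.4491 0.117 ] 0.128
(0.452, 0.113) 1 [0.4494 0.1184] 0.073
(0.452, 0.113) 1 [0.4488 0.1163] 0.043
```

```bash
cat >> h.py <<'E'
def ori(az,el,roll=0,flip=1):
    """tool y = pointing dir azimuth az, el degrees BELOW horizontal; roll about it"""
    a,e=np.radians([az,el]); t=np.array([np.cos(a)*np.cos(e),np.sin(a)*np.cos(e),-np.sin(e)])
    z=flip*np.array([-np.sin(a),np.cos(a),0]); x=np.cross(t,z)
    M=np.c_[x,t,z]; M=R.from_rotvec(np.radians(roll)*t).as_matrix()@M
    return R.from_matrix(M).as_euler('xyz',degrees=True), t
E
python3 - <<'E'
from workcell import env
from h import *
import warnings; warnings.simplefilter("ignore")
cup=np.array([.561,.191,.031])
c0=env.read_state()["clock"]
def ik(g,az,el,roll,flip):
    o,t=ori(az,el,roll,flip); return env.inverse_kinematics(g+t*.019,o)
for el in(20,30,40):
  for az in range(0,181,15):
    for fl in(1,-1):
      a=ik(cup,az,el,0,fl); b=ik(cup+[0,0,.15],az,el,0,fl)
      if a is not None: print(el,az,fl,np.round(a).astype(int),None if b is None else np.round(b).astype(int))
print("tray")
tp=np.array([.47,-.18,.13])
for el in(10,30):
  for az in range(-90,121,15):
    for fl in(1,-1):
      r=[ik(tp,az,el,ro,fl) for ro in(0,90,180,-90,-180)]
      print(el,az,fl,[None if q is None else list(np.round(q).astype(int)) for q in r[:3]], r[3] is not None)
print(env.read_state()["clock"]-c0)
E
```

```text
20 15 1 [  -6   49  -53 -160  -81   94] [  -5   19  -48 -155  -49   80]
20 15 -1 [  -6   49  -53 -160  -81  -86] [  -5   19  -48 -155  -49 -100]
20 30 1 [ -11   46  -43 -138  -69   89] [  -7   18  -36 -126  -44   60]
20 30 -1 [ -11   46  -43 -138  -69  -91] [  -7   18  -36 -126  -44 -120]
20 45 1 [ -11   43  -31 -117  -62   75] [  -6   20  -27 -105  -49   45]
20 45 -1 [ -11   43  -31 -117  -62 -105] [  -6   20  -27 -105  -49 -135]
20 60 1 [ -9  42 -21 -99 -63  62] [ -6  23 -19 -90 -59  38]
20 60 -1 [  -9   42  -21  -99  -63 -118] [  -6   23  -19  -90  -59 -142]
20 75 1 [ -7  44 -12 -85 -69  54] [ -5  27 -11 -80 -70  34]
20 75 -1 [  -7   44  -12  -85  -69 -126] [  -5   27  -11  -80  -70 -146]
20 90 1 [ -4  46  -3 -74 -77  48] [ -3  32  -2 -72 -81  33]
20 90 -1 [  -4   46   -3  -74  -77 -132] [  -3   32   -2  -72  -81 -147]
20 105 1 [  0  50   5 -65 -87  46] [  0  37   7 -65 -93  33]
20 105 -1 [   0   50    5  -65  -87 -134] [   0   37    7  -65  -93 -147]
20 120 1 [  3  53  14 -58 -96  46] [   3   41   16  -60 -104   34]
20 120 -1 [   3   53   14  -58  -96 -134] [   3   41   16  -60 -
[... 16738 characters left out ...]
64(-103), np.int64(141)], [np.int64(-28), np.int64(41), np.int64(8), np.int64(-41), np.int64(-103), np.int64(51)]] True
30 120 1 [[np.int64(-23), np.int64(44), np.int64(12), np.int64(-34), np.int64(-109), np.int64(57)], [np.int64(-23), np.int64(44), np.int64(12), np.int64(-34), np.int64(-109), np.int64(-33)], [np.int64(-23), np.int64(44), np.int64(12), np.int64(-34), np.int64(-109), np.int64(-123)]] True
30 120 -1 [[np.int64(-23), np.int64(44), np.int64(12), np.int64(-34), np.int64(-109), np.int64(-123)], [np.int64(-23), np.int64(44), np.int64(12), np.int64(-34), np.int64(-109), np.int64(147)], [np.int64(-23), np.int64(44), np.int64(12), np.int64(-34), np.int64(-109), np.int64(57)]] True
0.0
```

```bash
cat >> h.py <<'E'
AZ,EL=106,32
CUP=np.array([.561,.191,.031])
def pose(g,az=AZ,el=EL,roll=0):
    o,t=ori(az,el,roll); return np.asarray(g)+.019*t, o
E
python3 - <<'E'
from workcell import env
from h import *
_,t=ori(AZ,EL)
env.goto(*pose(CUP-.16*t+[0,0,.12])); print(env.read_state()["clock"])
env.goto(*pose(CUP-.12*t)); s=env.read_state(); print(s["clock"],s["position"],s["joint_positions"].round(1))
for n in("scene","wrist","top"):
    f=env.grab_frame(n); cv2.imwrite(f"pics/{n}1.png",f["image"])
E
```

```text
3.6083
4.2417 [0.58555645 0.1080875  0.08539216] [ -3.9  41.8   9.5 -52.9 -87.7  37.4]
```

View pics/scene1.png

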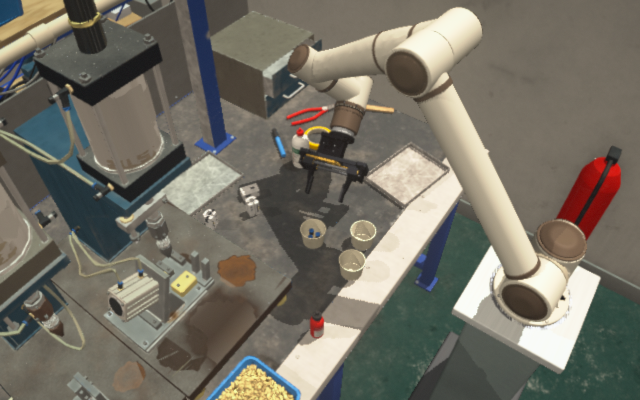

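View pics/wrist1.png

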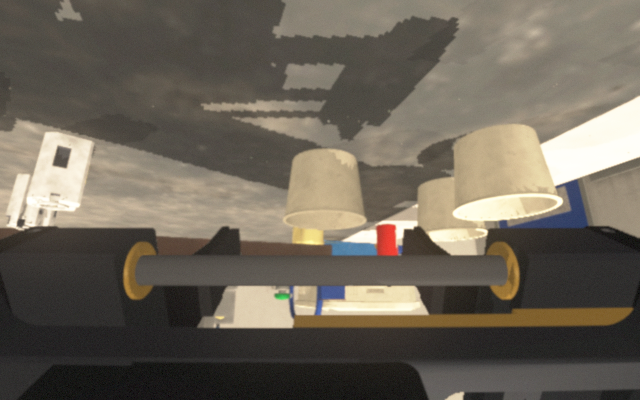

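View pics/top1.png

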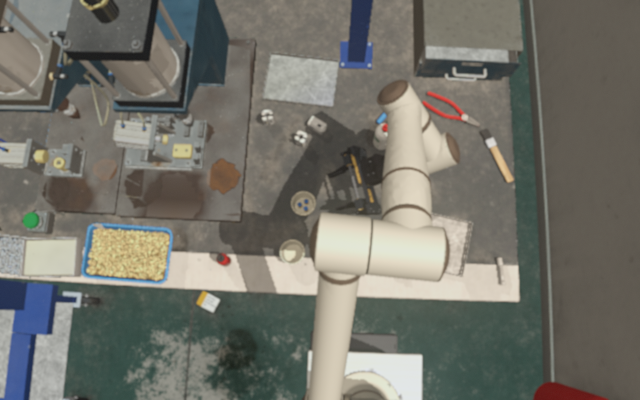

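The wrist picture is upside-down, so the wrist camera hangs below the gripper. The target cup is at about (326,190), centred between the fingers at (225..420). I'll check where the camera sits before going down.

```bash
python3 - <<'E'
from workcell import env
from h import *
f=env.grab_frame("wrist"); s=env.read_state()
M=Rm(s["tool_rot"]); print("cam in tool", ((f["position"]-s["position"])@M).round(3), "world",np.round(f["position"],3), "lookdir tool",(-Rm(f["orientation"])[:,2]@M).round(2))
for r in env.search_frame(f,"parts_cup"): print(np.round(r["xyz"],3),round(r["score"],2))
for r in env.trace(f,"parts_cup"):
    v,u=np.nonzero(r["mask"]); print(u.mean(),v.mean(),len(u),u.min(),u.max(),v.min(),v.max())
p=proj(f,cup_pts(.561,.191)); print("model",p.min(0),p.max(0), proj(f,[[.561,.191,.027]]))
print(env.inverse_kinematics(pose(CUP)[0],ori(AZ,EL,0,-1)[0]))
E
```

```text
cam in tool [-0.07  -0.163  0.   ] world [ 0.634 -0.06   0.114] lookdir tool [ 0.26  0.97 -0.  ]
[0.461 0.105 0.037] 0.84
[0.57  0.166 0.035] 0.67
444.19814352017136 212.7679400214209 2801 417 486 176 241
501.8183886028972 174.0328025858973 8353 453 562 124 219
324.1295698924731 190.10698924731182 5580 283 365 148 228
model [280.68222458 146.65218601] [364.9623216  228.67943534] [[322.91191646 190.23737286]]
[   3.77153098   44.52861051    3.29582153  -58.0488371   -77.63168217
 -138.80201818]
```

The model matches the wrist mask to about 1 mm. The camera will clear the bench by about 5 cm, so I'll go ahead with the grasp.

```bash
python3 - <<'E'
from workcell import env
from h import *
print(env.move_straight(pose(CUP)[0],rate=0.08,force_limit=12))
s=env.read_state(); print(s["clock"],s["position"]-pose(CUP)[0],s["force"].round(1))
f=env.grab_frame("scene"); cv2.imwrite("pics/scene2.png",f["image"][120:330,200:480].repeat(2,0).repeat(2,1))
f=env.grab_frame("wrist"); cv2.imwrite("pics/wrist2.png",f["image"])
E
```

```text
False
6.1917 [ 0.00035972 -0.0003655   0.00023594] [ 0.3 -0.6  0.8]
```

View pics/scene2.png

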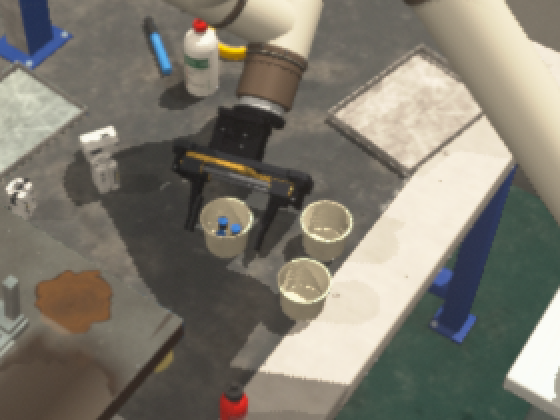

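View pics/wrist2.png

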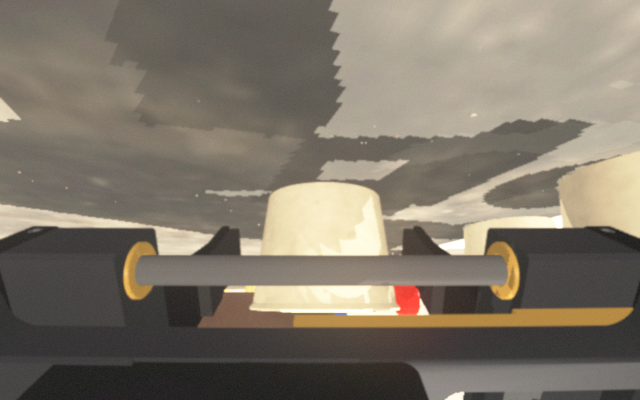

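The fingers straddle the target cup in both views: the scene crop shows the fingers at (195,215) and (265,235) with the cup at (225,225). Closing and lifting.

```bash
python3 - <<'E'
from workcell import env
from h import *
env.gripper_to(0.0,35); s=env.read_state(); print(s["clock"],s["opening"],s["force"].round(1))
env.move_straight(pose(CUP+[0,0,.09])[0],rate=0.08)
env.dwell(.15)
s=env.read_state(); print(s["clock"],s["opening"],s["force"].round(1))
for n in("scene","top"):
    f=env.grab_frame(n); cv2.imwrite(f"pics/{n}3.png",f["image"][120:330,200:480].repeat(2,0).repeat(2,1))
E
```

```text
6.8417 0.7302079182468926 [-0.2 -0.5  0.9]
8.2667 0.7291810475495693 [-0.6  0.5 -0.8]
```

View pics/scene3.png

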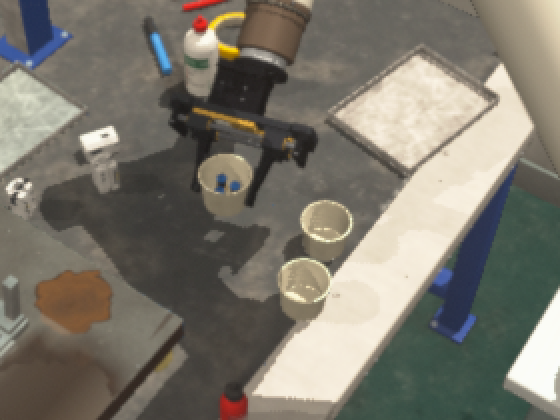

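View pics/top3.png

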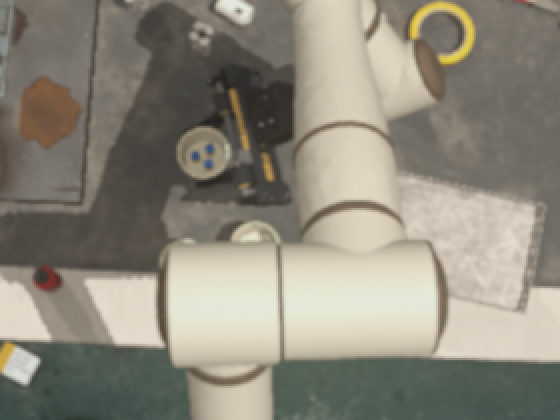

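The cup is held at 63.4 mm opening, which fits its mid-height diameter. All three blue collars show inside it at top crop (203,155). Carrying it over the tray.

```bash
python3 - <<'E'
from workcell import env
from h import *
G=np.array([.435,-.190,.22])
env.move_straight(pose(CUP+[0,0,.19])[0],rate=0.15)
env.move_straight(pose(G)[0],rate=0.15)
s=env.read_state(); print(s["clock"],s["opening"],s["joint_positions"].round(1))
G[2]=.115
env.move_straight(pose(G)[0],rate=0.1)
s=env.read_state(); print(s["clock"],s["opening"],s["joint_positions"].round(1))
for el in(32,10): print(env.inverse_kinematics(*pose(G,el=el,roll=179)))
for n in("scene","top"):
    f=env.grab_frame(n); cv2.imwrite(f"pics/{n}4.png",f["image"][100:310,260:540].repeat(2,0).repeat(2,1))
    print([np.round(r["xyz"],3) for r in env.search_frame(f,"fitting_0")])
E
```

```text
12.0083 0.7323707203801282 [ -29.3   32.4    8.1  -39.2 -109.4   47.2]
13.2083 0.7282982576377227 [-29.1  39.8   3.7 -37.4 -99.9  54.6]
[ -29.07088426   39.81544425    3.68633619  -37.44736714  -99.93291313
 -124.38704234]
[ -32.89366183   49.91426895   10.12159738  -46.78465386 -117.32412583
 -123.65348291]
[array([ 0.428, -0.184,  0.123])]
[]
```

View pics/scene4.png

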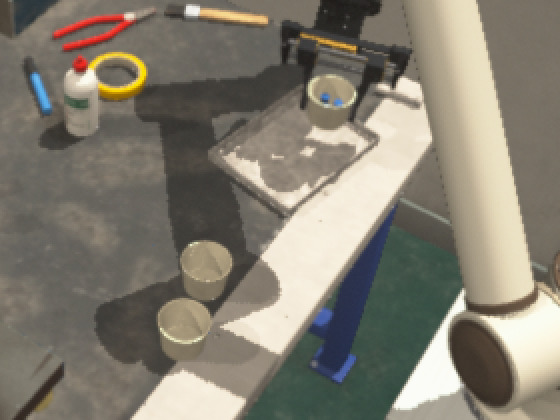

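View pics/top4.png

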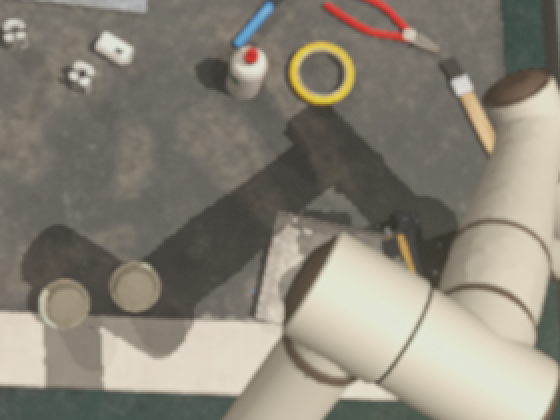

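The fittings are still in the cup at scene crop (330,98), which hangs over the tray. Tipping in steps with joint 6.

```bash
python3 - <<'E'
from workcell import env
from h import *
G=np.array([.435,-.190,.115])
q0=np.array(env.read_state()["joint_positions"]); np.save("q0.npy",q0)
for r in(90,110,120,130,145,160,179):
    q=q0.copy(); q[5]-=r; env.set_joints(q)
s=env.read_state(); print(s["clock"],s["opening"],s["force"].round(1))
qa=np.array(env.inverse_kinematics(*pose(G,el=10,roll=179)))
for k in(.5,1): env.set_joints(q+(qa-q)*k)
env.dwell(.5)
s=env.read_state(); print(s["clock"],s["opening"],s["position"])
for n in("scene","wrist"):
    f=env.grab_frame(n); cv2.imwrite(f"pics/{n}5.png",f["image"] if n=="wrist" else f["image"][100:310,260:540].repeat(2,0).repeat(2,1))
    print([(np.round(r["xyz"],3),round(r["score"],2)) for r in env.search_frame(f,"fitting_0")])
E
```

```text
16.95 0.7331090362195087 [ 0.4  1.2 -0.8]
17.9833 0.731288037716021 [ 0.42996251 -0.17187088  0.11286225]
[(array([ 0.455, -0.226,  0.015]), 0.56), (array([ 0.778, -0.154,  0.017]), 0.45)]
[]
```

View pics/scene5.png

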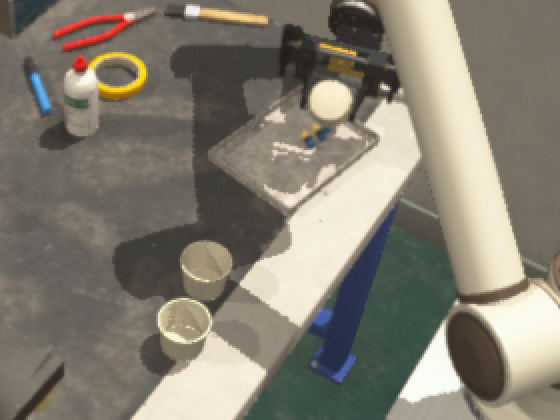

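View pics/wrist5.png

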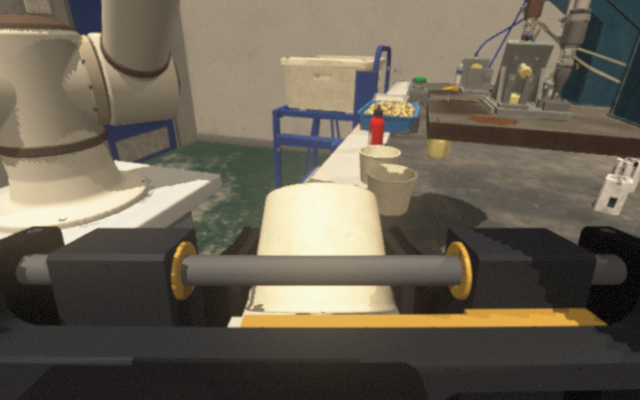

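Fittings are visible on the tray under the cup at scene crop (315,135). I'll raise the cup while it is still tipped, count them, and then turn it upright.

```bash
python3 - <<'E'
from workcell import env
from h import *
G=np.array([.435,-.190,.115])
env.move_straight(pose(G+[0,.0,.08],el=10)[0],rate=0.1)
f=env.grab_frame("scene"); cv2.imwrite("pics/scene6.png",f["image"][120:225,340:480].repeat(4,0).repeat(4,1))
print([(np.round(r["xyz"],3),round(r["score"],2)) for r in env.search_frame(f,"fitting_0")])
print(env.read_state()["clock"])
E
```

```text
[(array([ 0.46 , -0.202,  0.012]), 0.59)]
19.2333
```

View pics/scene6.png

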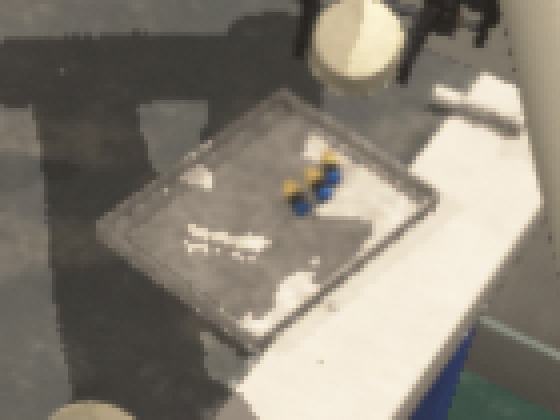

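All three fittings lie in the tray at crop (330,165), (318,182) and (297,198). Turning the cup upright, higher up.

```bash
python3 - <<'E'
from workcell import env
from h import *
G=np.array([.435,-.190,.22])
q=np.array(env.read_state()["joint_positions"]); q[5]+=179
for k in (.5,1):
    p=np.array(env.read_state()["joint_positions"]); env.set_joints(p+(q-p)*k)
env.goto(*pose(G)); 
env.move_straight(pose(G+[.0,.10,.03])[0],rate=0.12)
env.dwell(.5)
s=env.read_state(); print(s["clock"],s["opening"],s["position"],s["tool_rot"],pose(G)[1],np.abs(s["qvel"]).max())
for n in("scene","top","wrist"):
    f=env.grab_frame(n); cv2.imwrite(f"pics/{n}7.png",f["image"] if n=="wrist" else f["image"][100:310,260:540].repeat(2,0).repeat(2,1))
    for r in env.search_frame(f,"fitting_0"): print(n,np.round(r["xyz"],3),round(r["score"],2))
    for r in env.search_frame(f,"steel_tray"): print(n,"tray",np.round(r["xyz"],3),round(r["score"],2))
    for t in("oil_bottle","tape_roll","threadlock_bottle"):
        for r in env.search_frame(f,t)[:1]: print(n,t,np.round(r["xyz"],3),round(r["score"],2))
E
```

```text
23.875 0.7302228171548897 [ 0.43057465 -0.07463902  0.23982225] [-89.98388209 -58.00625728 105.97333872] [-90. -58. 106.] 0.15396924766036518
scene [0.383 0.418 0.062] 0.72
scene [ 0.459 -0.202  0.013] 0.62
scene [ 0.452 -0.224  0.015] 0.51
scene tray [ 0.473 -0.174  0.001] 0.57
scene oil_bottle [ 0.763 -0.018  0.073] 0.7
scene tape_roll [ 0.779 -0.153  0.02 ] 0.77
scene threadlock_bottle [0.383 0.419 0.06 ] 0.86
top tray [ 0.471 -0.121  0.005] 0.77
top tray [ 0.759 -0.026  0.094] 0.66
top oil_bottle [ 0.761 -0.026  0.092] 0.59
top tape_roll [ 0.789 -0.152  0.016] 0.68
wrist threadlock_bottle [0.393 0.399 0.027] 0.64
```

View pics/scene7.png

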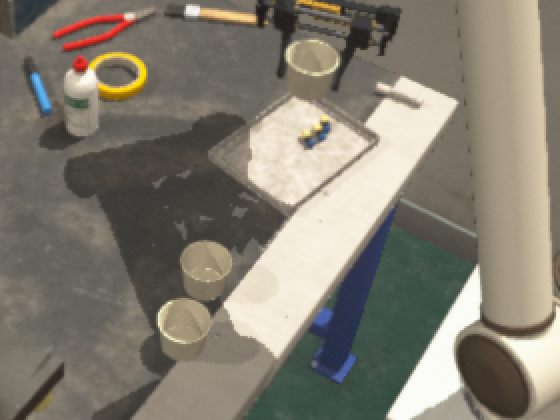

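View pics/wrist7.png

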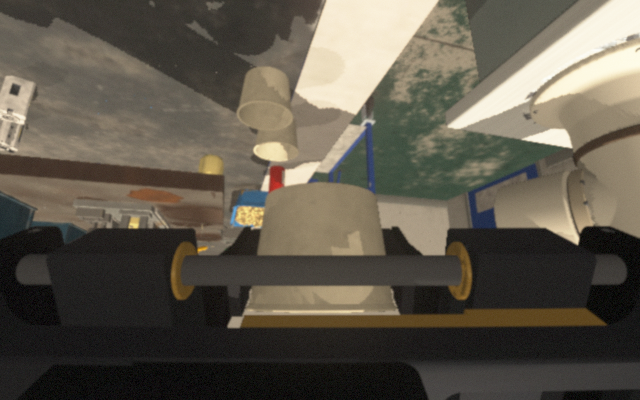

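View pics/top7.png

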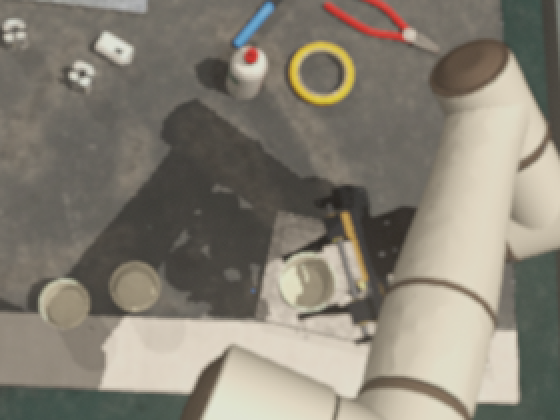

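The cup is upright and empty, at scene crop (312,65) and top crop (305,280). In the wrist view it sits in the gripper exactly as it did at the grasp. The three fittings are together in the tray at scene crop (316,130), and the tray corners have not moved. Handing in.

```bash
python3 - <<'E'
from workcell import env
import numpy as np
env.dwell(.5); s=env.read_state(); print(s["clock"],s["opening"],np.abs(s["qvel"]).max())
env.close_job()
E
```

```text
25.275 0.7332684784055131 0.10022702308799604
the job is handed in; nothing more can be done
```

I picked up the cup farthest from the base, the one with the three fittings in it, at 35 N. I tipped it over the front tray, turned it upright again and handed in at 25.3 s with the empty cup still in the gripper.

- **Cup:** it is held level, with its base about 0.22 m above the bench by calculation, and hangs above the tray touching only the fingers. It sits in the gripper as it did at the grasp, at about 63.5 mm opening. In the top picture it is empty.
- **Fittings:** all three show inside the tray in the scene picture, around (0.455, -0.21), well within the outline. In that last picture the fitting network confirmed only two of the three. It also reported a "fitting" at the threadlock bottle, which is false.
- **Tray:** its corners look unmoved in the scene picture. The top-view network put its centre at y = -0.121 instead of -0.18, because the arm hid most of the tray.
- **Bystanders:** both bottles and the tape roll measured within about 6 mm of where they started, which is within the networks' error.

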